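# Clip the parts tin down, put its double lid on and lift off the outer lid only

### The job

Take the spring clip from its rack and clip it well down over the tin's upright tab and the fence beside it together, so that the tin is held to the bench stop. Then bring the nested pair of lids together from its cradle (the inner lid's stem carries both), lower it gently home onto the tin and let go, then lift off only the outer lid, leaving the inner lid undisturbed in the tin. Finish while still holding the outer lid level and still in the gripper above the tin, clear of the stem, with the clip still on and the other things on the bench left where they were.

Things in the scene. Friction and masses are not known exactly. Their poses are not given: they have to be found in the camera images.
- bench_stop: fixed brown wooden base board, 130 mm along its x, 190 mm along its y, 10 mm thick. Origin on the table under the place where the tin stands (tin axis within 4 mm of it along x, square to it); the board reaches from y = -70 to +120 mm. The fence stands near its +y end.
- fence: upright aluminium fence on the bench stop, 110 mm along its x, 5 mm thick along its y, 45 mm high. Origin at the middle of its underside, 95.5 mm along +y from the bench stop's origin and 10 mm above the table; top edge 55 mm above the table. Axes as the bench stop's.
- tin: loose open round steel tin, 450 g, 92 mm outside, 86 mm bore, 50 mm high, standing on the base board (rim 60 mm above the table). Origin at the centre of its underside. A 40 mm wide foot runs out along its +y to a flat upright tab, 40 mm wide along x, 4 mm thick, 45 mm high, its middle 90 mm from the tin's axis, parallel to the fence with a 1 mm gap between.
- clip_place (a point): where the clip goes: middle of the common top edge of tab, gap and fence (together 10 mm thick, along the y of the tin; 9 mm when pressed together), 93 mm along +y from the tin's axis, 55 mm above the table. Axes as the tin's.
- clip_rack: fixed plywood rack for the spring clip: 90 x 100 x 8 mm foot with an upright plate 80 mm along its x, 9 mm thick along its y, top edge 45 mm above the table. Origin on the table under the middle of the plate. On the left or the right side of the bench. The clip on it is square to it.
- clip: dark steel spring clip, 75 g, like a large clothes peg, handles up, jaws down, at first on the rack's plate. Origin on the hinge axis (its x), 10 mm above the plate's top edge, and likewise above the edge when well clipped (an edge can rise to 5 mm below the origin); z up. Jaw pads 20 mm wide, from z = -34 to -18 mm. Jaws open along y. Released, the spring presses with about 7 N.
- clip_handles (a point): between the clip's two handles, 28 mm above its origin. Handles are 24 mm wide along x, from z = 8 to 48 mm of the clip; at rest 44 mm over their outsides here, 52 mm at the top. Squeezing them along y with about 10 N, to about 32 mm here, opens the jaws to a hard stop; a grip of 20 to 25 N does it surely and carries the clip open.
- clip_jaw (a joint): opening angle of the clip's hinged half, rad: 0 with the jaws 9 mm apart (as on the rack or the fence), 0.42 fully open (jaws about 20 mm apart, handles squeezed), -0.2 closed on nothing.
- cradle: fixed white plastic holder for the lid pair: round cup 92 mm outside diameter on a 120 mm round foot, rim 30 mm above the table. Origin at the centre of its underside. On the left or the right side, across from the clip rack.
- inner_lid: loose black plastic inner lid, about 130 g: flange 100 mm diameter, 4 mm thick; under it a chamfered plug 78 mm diameter, 8 mm deep, that enters the tin with 4 mm play all round; on top a stem. Origin at the centre of the flange's underside, which rests on the cradle's rim at first and on the tin's rim when home. The outer lid rests on its flange, so lifting the stem carries both.
- stem_top (a point): top of the inner lid's round central stem, 16 mm diameter, 74 mm above the inner lid's origin; nested, the stem stands 40 mm out of the outer lid's collar.
- outer_lid: loose steel outer lid, about 160 g: disc 115 mm diameter, 4 mm thick, with a 7 mm skirt down around the inner lid's flange and an upright round collar in the middle. Origin at the centre of the disc's underside, 4 mm above the inner lid's origin while nested. It is clear of the stem when lifted 70 mm.
- collar_top (a point): top of the outer lid's collar, on its axis, 30 mm above the outer lid's origin: collar 36 mm outside, 24 mm bore, 26 mm high above the disc, the stem passing through it. Gripped and lifted by the collar, the outer lid leaves the inner lid behind.
- screwdriver: bystander: screwdriver with red handle, 190 mm, lying at the back left; origin on its underside, handle to its -x
- offcut: bystander: yellow plastic plate with a round hole, 110 x 100 x 10 mm, lying at the back right; origin at the centre of its underside
- jar: bystander: clear plastic jar, 52 mm diameter, 75 mm high, near the robot, right of the bench stop; origin at the centre of its underside
- tape: bystander: roll of grey tape lying flat, 90 mm diameter, 24 mm high, beyond the left; origin at the centre of its underside
- meter: bystander: orange multimeter, 75 x 140 x 32 mm, at the back; origin at the centre of its underside
- mug: bystander: white mug, 80 mm diameter, 90 mm high, back right; origin at the centre of its underside
- bracket: bystander: aluminium angle bracket, 40 x 90 x 39 mm, back left; origin at the centre of its underside
Not all that is in view belongs to the job. Leave any yellow look-alike of the tin alone.

How it is judged:
On the way, in this order (a step that is already met when the one before it is completed fails the run):
1. the clip grips the tin's tab and the fence together and is let go (contact force between clip and tin above 1 N and contact force between clip and fence above 1 N and contact force between the fingers and clip below 0.2 N and z of clip in the frame of fence below 0.067 m and angle between clip's own z axis and vertical below 0.35 rad), for 0.2 s.
2. the nested pair sits home on the tin, let go (z of inner_lid in the frame of tin between 0.047 and 0.053 m and horizontal distance between inner_lid and tin below 0.007 m and angle between inner_lid's own z axis and vertical below 0.08 rad and z of outer_lid in the frame of inner_lid below 0.0075 m and contact force between the fingers and inner_lid below 0.2 N and contact force between the fingers and outer_lid below 0.2 N), for 0.1 s.
At the end, for the whole second after the job is handed in: Clip let go, pressing over 1 N on both tab and fence, pads 12 mm or more down. Inner lid home: 3 mm in height, 7 mm off axis, 0.08 rad, touched by nothing else. Outer lid gripped, still, level to 0.25 rad, 74 mm or more above the inner lid, within 50 mm of over the tin, below 0.35 m (all of step 1 and z of inner_lid in the frame of tin between 0.047 and 0.053 m and horizontal distance between inner_lid and tin below 0.007 m and angle between inner_lid's own z axis and vertical below 0.08 rad and z of outer_lid in the frame of inner_lid above 0.074 m and height (world z) of outer_lid below 0.35 m and horizontal distance between outer_lid and tin below 0.05 m and angle between outer_lid's own z axis and vertical below 0.25 rad and contact force between the fingers and outer_lid above 1 N and contact force between outer_lid and inner_lid below 0.1 N and contact force between the fingers and inner_lid below 0.2 N and linear speed of outer_lid below 0.03 m/s); the arm keeps its last pose, push and grip.
It fails at once if the lids are parted while the inner lid is not home in the tin, or the inner lid is dragged along with the outer lid (z of outer_lid in the frame of inner_lid above 0.014 m and not (z of inner_lid in the frame of tin below 0.055 m and horizontal distance between inner_lid and tin below 0.009 m and angle between inner_lid's own z axis and vertical below 0.12 rad)).
It fails at once if the lids are dropped or slammed onto the tin (faster than 0.35 m/s close above it) (horizontal distance between inner_lid and tin below 0.03 m and z of inner_lid in the frame of tin below 0.1 m and linear speed of inner_lid above 0.35 m/s).
It fails at once if a bystander is moved by more than 30 mm (distance of any of screwdriver, offcut, jar, tape, meter, mug, bracket from where it was at the start of the episode above 0.03 m).
It also fails if it takes over 62 s, if anything falls off the work surface, if the arm or the gripper's body presses on something with over 40 N, if the wrist force passes 120 N, or if a joint passes its speed limit or range.

### The arm

A 7-joint arm with a two-finger parallel gripper is mounted at the origin on the work surface. World frame = base frame: x ahead of the robot, y to its left, z up, the work surface at z = 0. Lengths are in m, angles in rad, forces in N, time in s.
With the tool pointing down it reaches from about 0.4 to 0.85 m from the base axis. Payload 4.5 kg.
Tool frame: the origin (TCP) lies where the fingers leave the gripper's body, on its centre line; the fingertips stand 64 mm ahead of it and the grasp point (between the pads) lies 45 mm ahead of it; z points along the fingers, y is the line along which they close (so a half turn about z gives the same grasp; the last joint's range is limited). The gripper opens to 88 mm and grips with 3 to 60 N. Pads are 18 mm wide; open, the fingers measure 123 mm over their backs; the gripper's body (75 mm by 187 mm) begins 45 mm behind the grasp point.
Start: joints at [-1.172, 0.689, -0.195, 1.565, 0.157, 0.902, -0.215], TCP at [0.223, 0.584, 0.303] pointing down, gripper open.
Joint ranges: [-3.01, 3.01], [-0.46, 2.08], [-1.47, 1.51], [0.13, 2.56], [-1, 4.14], [0.04, 2.09], [-2.66, 2.66]. Speed limits (rad/s): [2.57, 2.57, 3.14, 3.14, 3.14, 3.14, 3.14].

### API

Orientations are given as a unit quaternion [x, y, z, w].
In Python, from plant import r gives the robot as it stands.
- The arm moves only by the tool play_rows, never from a script. Its arguments are lists of equal length, an entry for each row: "translation": the shift along the tool's x, y, z in m, a list of three; "delta_rot": the turn, a rotation vector about the tool's x, y, z in degrees, a list of three; "grip": the opening, from -1 (shut) to 1 (fully open). In form: {"translation": [[x, y, z], ...], "delta_rot": [[rx, ry, rz], ...], "grip": [grip, ...]}. A call has 1 to 20 rows; each row shifts and turns the commanded pose from where the row before left it, along the tool's axes as they then stand; what a row does not reach is not made up. A row lasts 1/8 s, in which the tool goes at most 62.5 mm and 10.7 degrees, less where a joint would pass 70% of its speed; a pose out of reach is approached as far as the arm can. A call with a gripper value outside its range is refused whole. The fingers move at their own pace and stop on an object; "squeeze" is the grip in N (left out, the last holds). Time passes only in rows, so rows that do not move let the fingers close. It gives the time, the measured TCP pose, the force, the opening and the grip force at its end, in the units of the state.
- r.get_state(): the state, without advancing time (a new reading comes with each control period).
- r.snapshot(name): name is "scene" or "top" or "wrist"; returns the picture (420x560x3 uint8, blue, green, red); there is no depth.
- r.get_calibration(name): a dict with "intrinsics" (3x3 intrinsics, pixels), "eye" and "rotation" of the camera in the world. Camera axes: x right, y up, looking along -z (the intrinsics and any distortion apply to the point x, -y, -z); pixel columns grow to the right and rows downward; lengths in m; the calibration is good to about 2 mm. A picture is of the moment at which its call begins: read the wrist's pose just before it. get_calibration takes no time and is no camera call; for the wrist camera it gives the pose at the moment of the call.
- r.finish_job(): hands the job in; it is judged then, once.
Trained networks look in the newest picture that a camera, given by its name, has taken for a name from the list of things; names that differ only in an ending like _2 or _b are one class to them, and where a whole thing is asked for, a point or a joint stands for the part that bears it (a point fixed in the world has none). Each returns a list of dicts, best first, with "confidence" (0 to 1); they miss things now and then, are a little off and sometimes report something else, mostly with a low value. They report only what shows in the picture. A call takes as long as a camera call. They do not tell look-alikes from the thing itself.
- r.look_for(camera, target): "point" ([x, y, z] in m, in world coordinates, good to about 4 mm: the middle of the surface that is visible of it).
- r.silhouettes(camera, target): "pixels" (420x560 bool, what is visible of it).
The state is a dict: "clock": time; "q": joint angles; "qd": joint speeds; "joint_torque": joint torques, N m; "tool_pos": TCP position; "eef_rot": TCP orientation; "contact_force": force on the tool from outside, world axes, zero at the start; "moment": the same for the moment, N m; "opening": opening from 0.0 (shut) to 1.0 (fully open); "finger_force": force on a finger pad.
Only numpy, scipy, OpenCV 4.12 (cv2) and the standard library are available. Lean on these libraries where they do the work, as an engineer would, in place of code of your own. Each camera call takes 0.05 s, during which the arm holds its last target. There are 200 camera calls.

## Working session

There is one attempt and no reset: what is moved stays moved. The work goes in short steps, Python scripts to look and compute and a tool call to move; the robot and the scene stay as the last step left them, time stands still between calls to the robot, and variables do not carry over. Pictures are saved under pics/ and viewed, at most 10 in all, crops included, and the job is handed in when it is done.

Besides the shell and the picture viewer there is one more tool, called after "Call:" as name(argument=value, ...) on one line, values as JSON. play_rows: Moves the arm, as the interface text tells. Its arguments: {"type":"object","properties":{"translation":{"type":"array","items":{"type":"array","items":{"type":"number"}}},"delta_rot":{"type":"array","items":{"type":"array","items":{"type":"number"}}},"grip":{"type":"array","items":{"type":"number"}},"squeeze":{"type":"number"}},"required":["translation","delta_rot","grip"]}

```bash
mkdir -p pics; ls; python3 - <<'E'
from plant import r
import cv2,numpy as np
s=r.get_state();print(s['clock'],s['tool_pos'],s['eef_rot'],s['opening'],s['contact_force'])
ims={}
for c in ['scene','top']:
    im=r.snapshot(c);cv2.imwrite(f'pics/{c}0.png',im)
    k=r.get_calibration(c);print(c,np.round(k['eye'],3),np.round(k['intrinsics'],1).tolist())
    for t in ['bench_stop','fence','tin','clip_rack','clip','clip_handles','cradle','inner_lid','outer_lid','stem_top','collar_top','clip_place','jar']:
        try: print(t,[(np.round(d['point'],3).tolist(),round(d['confidence'],2)) for d in r.look_for(c,t)][:3])
        except Exception as e: print(t,e)
print(r.get_state()['clock'])
E
```

```text
pics
0.0 [0.22281322 0.58338879 0.30188658] [ 1.81332408e-01  9.83421429e-01 -9.14307782e-04 -1.20778362e-04] 1.0033834014565948 [ 0.29133032  0.46233219 -0.29276823]
scene [1.222 0.044 0.696] [[409.4, 0.0, 278.1], [0.0, 409.4, 209.5], [0.0, 0.0, 1.0]]
bench_stop [([0.565, 0.016, 0.009], 0.91)]
fence [([0.541, 0.07, 0.037], 0.51)]
tin [([0.315, -0.187, 0.03], 0.82), ([0.691, -0.18, 0.013], 0.59), ([0.518, -0.026, 0.026], 0.55)]
clip_rack [([0.547, -0.275, 0.009], 0.98), ([0.704, -0.336, 0.062], 0.52)]
clip [([0.534, -0.285, 0.062], 0.64)]
clip_handles [([0.534, -0.284, 0.061], 0.93)]
cradle [([0.507, 0.311, 0.006], 0.97)]
inner_lid [([0.475, 0.328, 0.09], 0.63)]
outer_lid [([0.789, -0.029, 0.032], 0.69), ([0.484, 0.317, 0.039], 0.64)]
stem_top [([0.472, 0.327, 0.09], 0.57)]
collar_top [([0.476, 0.319, 0.038], 0.63), ([0.794, -0.026, 0.034], 0.63)]
clip_place [([0.311, -0.188, 0.027], 0.74), ([0.519, -0.028, 0.028], 0.66)]
jar []
top [ 3.830e-01 -1.000e-03  1.011e+00] [[391.0, 0.0, 281.1], [0.0, 391.0, 210.0], [0.0, 0.0, 1.0]]
bench_stop [([0.505, 0.012, 0.006], 0.9)]
fence [([0.508, 0.063, 0.016], 0.54)]
tin [([0.525, -0.027, 0.013], 0.76), ([0.297, -0.197, 0.006], 0.69)]
clip_rack [([0.527, -0.275, 0.007], 0.65), ([0.8, 0.113, 0.022], 0.44), ([0.686, -0.182, 0.013], 0.41)]
clip []
clip_handles [([0.523, -0.29, 0.067], 0.73), ([0.67, 0.347, 0.006], 0.4)]
cradle [([0.45, 0.281, -0.0], 0.77)]
inner_lid [([0.455, 0.32, 0.038], 0.63), ([0.524, -0.29, 0.067], 0.46)]
outer_lid [([0.456, 0.324, 0.04], 0.76), ([0.528, -0.032, 0.017], 0.16)]
stem_top [([0.461, 0.321, 0.096], 0.5)]
collar_top [([0.464, 0.318, 0.035], 0.59), ([0.452, 0.279, 0.004], 0.59), ([0.772, -0.026, 0.031], 0.55)]
clip_place [([0.297, -0.193, -0.002], 0.94), ([0.531, -0.031, 0.018], 0.75)]
jar []
1.4
```

View images.

View pics/scene0.png

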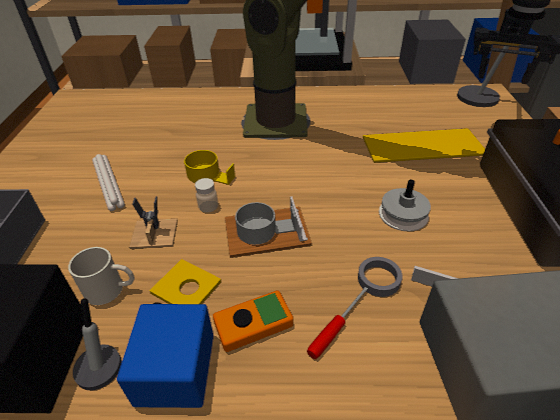

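View pics/top0.png

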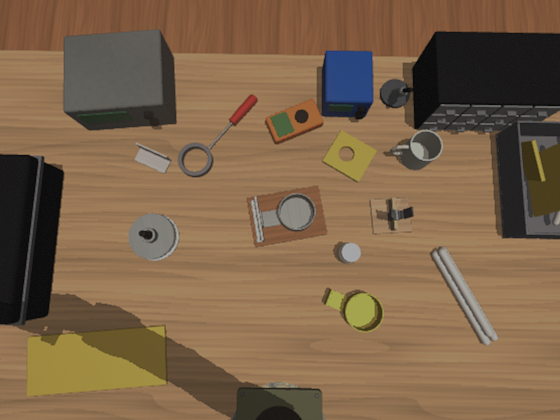

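```bash
cat > h.py <<'E'
from plant import r
import cv2,numpy as np
from scipy.spatial.transform import Rotation as R
def rays(c,px):
    k=c['intrinsics']; px=np.atleast_2d(px).astype(float)
    d=np.c_[(px[:,0]-k[0][2])/k[0][0],-(px[:,1]-k[1][2])/k[1][1],-np.ones(len(px))]
    return d@np.array(c['rotation']).T
def plane(c,px,z):
    d=rays(c,px);e=np.array(c['eye']);return e+d*((z-e[2])/d[:,2])[:,None]
def proj(c,P):
    q=(np.atleast_2d(P)-c['eye'])@np.array(c['rotation']);k=c['intrinsics']
    return np.c_[k[0][2]+k[0][0]*q[:,0]/-q[:,2],k[1][2]+k[1][1]*q[:,1]/q[:,2]]
def rect(c,m,z):
    m=m.astype(np.uint8);cs,_=cv2.findContours(m,cv2.RETR_EXTERNAL,cv2.CHAIN_APPROX_NONE)
    k=max(cs,key=cv2.contourArea)[:,0]
    P=plane(c,k,z)[:,:2].astype(np.float32);return cv2.minAreaRect(P*1000)
def go(p,yaw):
    """print shift in tool axes after turning so tool y is at world yaw (deg, mod 180), for TCP target p, tool down"""
    s=r.get_state();M=R.from_quat(s['eef_rot']);m=M.as_matrix()
    cur=np.degrees(np.arctan2(m[1,1],m[0,1]));d=(yaw-cur+90)%180-90
    T=R.from_euler('z',d,degrees=True)*M
    down=R.from_matrix(np.c_[np.r_[-np.sin(np.radians(cur+d)),np.cos(np.radians(cur+d)),0]*-1,np.r_[np.cos(np.radians(cur+d)),np.sin(np.radians(cur+d)),0],[0,0,-1]][:, :])
    mm=down.as_matrix()
    if np.linalg.det(mm)<0: print('det!')
    tilt=np.degrees(np.arccos(-m[2,2]))
    print('turn rotvec(deg)',np.round((M.inv()*down).as_rotvec(degrees=True),2),'tilt',round(tilt,2),'shift(mm) now-axes',np.round(m.T@(p-s['tool_pos'])*1000,1),'after turn',np.round(mm.T@(p-s['tool_pos'])*1000,1),'q7',round(s['q'][6],2),'t',round(s['clock'],2))
E
python3 - <<'E'
from h import *
for cam in ['top','scene']:
    c=r.get_calibration(cam);r.snapshot(cam)
    for t,z in [('bench_stop',.01),('tin',.06),('fence',.055),('clip_rack',.008),('cradle',.0),('clip',.09),('outer_lid',.034),('inner_lid',.1)]:
        for d in r.silhouettes(cam,t)[:3]:
            a=rect(c,d['pixels'],z);ys,xs=np.nonzero(d['pixels'])
            print(cam,t,round(d['confidence'],2),[np.round(v,1) for v in a],xs.min(),xs.max(),ys.min(),ys.max(),len(xs))
E
```

```text
Traceback (most recent call last):
  File "h.py", line 16, in rect
    P=plane(c,k,z)[:,:2].astype(np.float32);return cv2.minAreaRect(P*1000)
      ~~~~~^^^^^^^
  File "h.py", line 9, in plane
    d=rays(c,px);e=np.array(c['eye']);return e+d*((z-e[2])/d[:,2])[:,None]
  File "h.py", line 7, in rays
    return d@np.array(c['rotation']).T
           ~^~~~~~~~~~~~~~~~~~~~~~~~~~
ValueError: matmul: Input operand 1 has a mismatch in its core dimension 0, with gufunc signature (n?,k),(k,m?)->(n?,m?) (size 4 is different from 3)
```

```bash
sed -i "s/,0\]\*-1,np.r_/,0],np.r_/; s/^def rays/def rm(c): return R.from_quat(c['rotation']).as_matrix()\ndef rays/; s/np.array(c\['rotation'\])/rm(c)/" h.py
python3 - <<'E'
from h import *
for cam in ['top','scene']:
    c=r.get_calibration(cam);r.snapshot(cam)
    for t,z in [('bench_stop',.01),('tin',.06),('fence',.055),('clip_rack',.008),('cradle',.0),('clip',.09),('outer_lid',.034),('inner_lid',.1)]:
        for d in r.silhouettes(cam,t)[:3]:
            a=rect(c,d['pixels'],z);ys,xs=np.nonzero(d['pixels'])
            print(cam,t,round(d['confidence'],2),[np.round(v,1) for v in a],xs.min(),xs.max(),ys.min(),ys.max(),len(xs))
go(np.array([.53,-.28,.3]),90)
E
```

```text
top bench_stop 0.86 [array([525.4, -10.3]), array([130.6, 188.4]), np.float64(10.4)] 248 326 187 245 2139
top bench_stop 0.33 [array([671.9, 351.4]), array([106.4,  48.5]), np.float64(66.5)] 135 171 143 173 641
top bench_stop 0.2 [array([ 535.3, -304.1]), array([29.8, 66.9]), np.float64(4.3)] 388 413 208 220 243
top tin 0.57 [array([ 294.5, -172. ]), array([139.5,  89.5]), np.float64(85.1)] 325 383 289 331 1602
top fence 0.82 [array([506. ,  61.9]), array([104. ,  15.3]), np.float64(11.6)] 252 264 200 241 251
top clip_rack 0.78 [array([ 532.2, -279.2]), array([ 91.4, 101.1]), np.float64(3.8)] 370 411 198 233 1125
top clip_rack 0.43 [array([466.4, 335.5]), array([117.9, 115.3]), np.float64(47.1)] 129 175 214 259 1575
top cradle 0.7 [array([454.5, 290.4]), array([ 41.8, 110. ]), np.float64(75.5)] 156 178 219 260 145
top cradle 0.49 [array([ 433.4, -169.7]), array([51.2, 57.1]), np.float64(1.1)] 337 359 243 263 385
top clip 0.51 [array([ 521.5, -280.3]), array([28.9, 63.4]), np.float64(7.8)] 388 413 208 221 283
top outer_lid 0.28 [array([531.1, -13.1]), array([ 94.6, 136.6]), np.float64
[... 1022 characters left out ...]
. ]), np.float64(3.9)] 130 177 218 249 1176
scene clip_rack 0.4 [array([372.1, 366.1]), array([16.8, 76. ]), np.float64(69.5)] 405 414 180 197 115
scene cradle 0.81 [array([488.1, 318.1]), array([116.4,  63.1]), np.float64(65.5)] 379 426 207 230 447
scene clip 0.57 [array([ 550.9, -274.7]), array([112.5,  53.8]), np.float64(14.9)] 133 158 197 227 333
scene outer_lid 0.91 [array([466.7, 330. ]), array([113.2, 118.7]), np.float64(72.2)] 382 430 189 221 1195
scene inner_lid 0.53 [array([485.9, 322.4]), array([14.8, 66.6]), np.float64(69.5)] 405 413 180 197 114
turn rotvec(deg) [  0.    0.  -20.9] tilt 0.0 shift(mm) now-axes [-595.  -697.5    2.7] after turn [-307.  -863.9    2.7] q7 -0.22 t 2.4
```

Call:
play_rows(translation=[[0,0,0],[0,0,0],[0,0,0],[-14,-49,0],[-14,-49,0]], delta_rot=[[0,0,-8.2],[0,0,-8.2],[0,0,-8.2],[0,0,0],[0,0,0]], grip=[1,1,1,1,7])

```text
out of range
```

Call:
play_rows(translation=[[0,0,0],[0,0,0],[0,0,0],[-0.014,-0.049,0],[-0.014,-0.049,0],[-0.014,-0.049,0],[-0.014,-0.049,0],[-0.014,-0.049,0],[-0.014,-0.049,0],[-0.014,-0.049,0],[-0.014,-0.049,0],[-0.014,-0.049,0],[-0.014,-0.049,0],[-0.014,-0.049,0],[-0.014,-0.049,0],[-0.014,-0.049,0],[-0.014,-0.049,0],[-0.014,-0.049,0],[-0.014,-0.049,0]], delta_rot=[[0,0,-8.2],[0,0,-8.2],[0,0,-8.2],[0,0,0],[0,0,0],[0,0,0],[0,0,0],[0,0,0],[0,0,0],[0,0,0],[0,0,0],[0,0,0],[0,0,0],[0,0,0],[0,0,0],[0,0,0],[0,0,0],[0,0,0],[0,0,0]], grip=[1,1,1,1,1,1,1,1,1,1,1,1,1,1,1,1,1,1,1])

```text
clock: 4.78
tool_pos: [0.4976, -0.1858, 0.3029]
eef_rot: [-0.032, 0.999, 0.0, 0.0]
contact_force: [-0.4, 0.8, -0.2]
opening: 1.001
finger_force: 0.0
```

```bash
python3 - <<'E'
from h import *
s=r.get_state();c=r.get_calibration('wrist');im=r.snapshot('wrist');cv2.imwrite('pics/w1.png',im)
M=R.from_quat(s['eef_rot'])
print('cam in tool',np.round(M.inv().apply(c['eye']-s['tool_pos']),3),np.round((M.inv()*R.from_quat(c['rotation'])).as_matrix(),2).tolist(),np.round(c['intrinsics'],1).tolist())
for t in ['clip','clip_rack','clip_handles']:
    print(t,[(np.round(d['point'],3).tolist(),round(d['confidence'],2)) for d in r.look_for('wrist',t)][:3])
E
```

```text
cam in tool [ 0.071 -0.001 -0.082] [[0.0, 0.96, 0.27], [1.0, 0.0, -0.0], [-0.0, 0.27, -0.96]] [[328.3, 0.0, 283.2], [0.0, 328.3, 211.2], [0.0, 0.0, 1.0]]
clip [([0.524, -0.291, 0.065], 0.75)]
clip_rack [([0.52, -0.271, 0.006], 0.94)]
clip_handles [([0.526, -0.293, 0.068], 0.59), ([0.703, -0.318, 0.07], 0.46)]
```

View pics/w1.png

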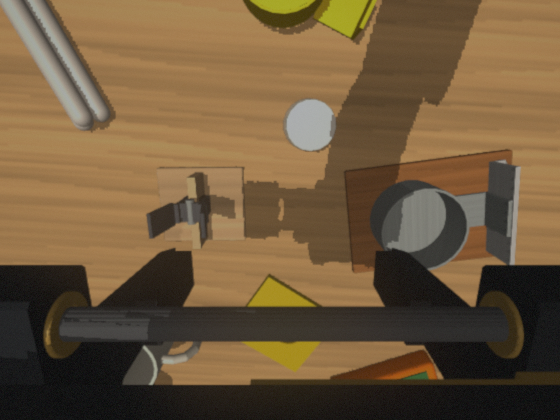

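```bash
python3 - <<'E'
import cv2,numpy as np
im=cv2.imread('pics/w1.png')
a=cv2.resize(im[150:260,140:260],None,fx=5,fy=5,interpolation=cv2.INTER_CUBIC)
b=cv2.resize(im[140:280,335:530],None,fx=4,fy=4,interpolation=cv2.INTER_CUBIC)
a=cv2.convertScaleAbs(a,alpha=1.6);b=cv2.convertScaleAbs(b,alpha=1.6)
for p in range(0,600,50):
    cv2.line(a,(p,0),(p,6),(0,255,0),1);cv2.line(a,(0,p),(6,p),(0,255,0),1)
cv2.imwrite('pics/w1a.png',a);cv2.imwrite('pics/w1b.png',b)
E
```

```text
(no output)
```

View pics/w1a.png

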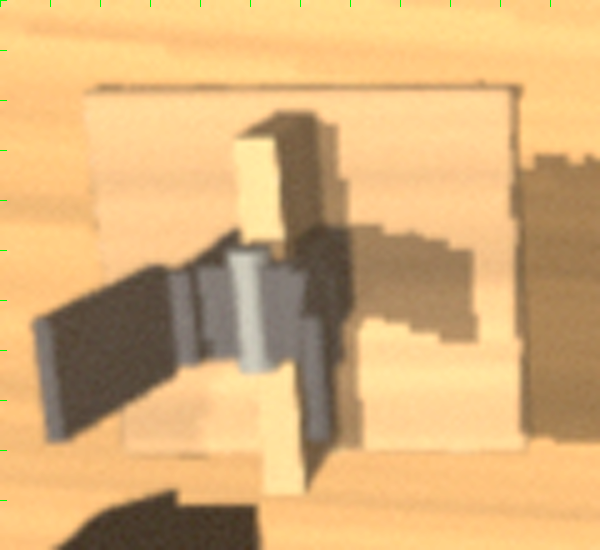

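View pics/w1b.png

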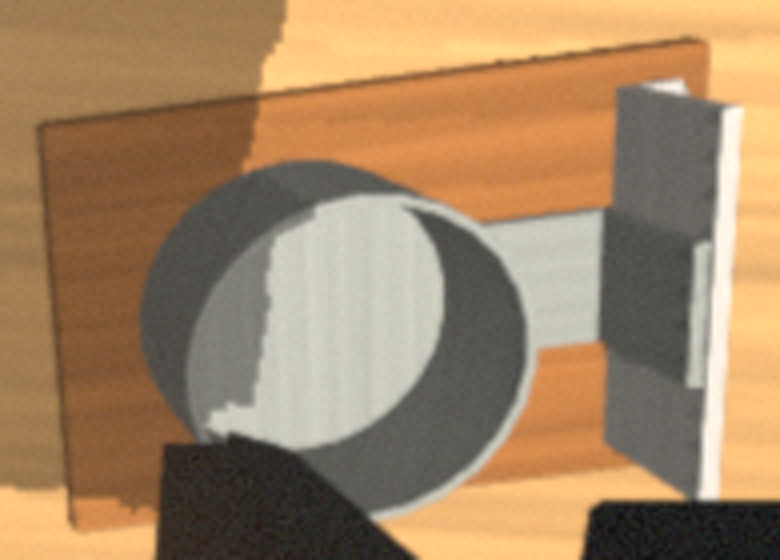

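```bash
cat >> h.py <<'E'
def circ(P,rad=None):
    from scipy.optimize import least_squares
    f=(lambda v:np.hypot(P[:,0]-v[0],P[:,1]-v[1])-rad) if rad else (lambda v:np.hypot(P[:,0]-v[0],P[:,1]-v[1])-v[2])
    s=least_squares(f,np.r_[P[:,:2].mean(0),.046]);return np.round(s.x*1000,1),round(np.abs(s.fun).max()*1000,1)
E
python3 - <<'E'
from h import *
c=r.get_calibration('wrist')
A=lambda p:np.c_[140+np.array(p)[:,0]/5,150+np.array(p)[:,1]/5]
B=lambda p:np.c_[335+np.array(p)[:,0]/4,140+np.array(p)[:,1]/4]
f=plane(c,A([(85,90),(515,88),(525,447),(125,450)]),.008)[:,:2]*1000;print('foot',f.round(1).tolist(),f.mean(0))
p=plane(c,A([(256,138),(283,492)]),.045)[:,:2]*1000;print('plate',p.round(1).tolist(),p.mean(0),np.degrees(np.arctan2(*(p[0]-p[1])[::-1])))
p=plane(c,A([(248,252),(255,370)]),.055)[:,:2]*1000;print('hinge',p.round(1).tolist(),p.mean(0))
p=plane(c,A([(35,320),(55,440)]),.103)[:,:2]*1000;print('left handle top',p.round(1).tolist(),p.mean(0))
p=plane(c,B([(40,122),(707,40),(75,530)]),.01)[:,:2]*1000;print('board',p.round(1).tolist(),(p[1]+p[2])/2,np.linalg.norm(p[1]-p[0]),np.linalg.norm(p[2]-p[0]),np.degrees(np.arctan2(*(p[1]-p[0])[::-1])))
p=plane(c,B([(732,105),(707,495)]),.055)[:,:2]*1000;print('fence',p.round(1).tolist(),p.mean(0),np.degrees(np.arctan2(*(p[1]-p[0])[::-1])))
p=plane(c,B([(705,240),(696,385)]),.055)[:,:2]*1000;print('tab',p.round(1).tolist(),p.mean(0),np.linalg.norm(p[1]-p[0]))
p=plane(c,B([(531,335),(490,232),(375,192),(250,250),(187,350),(205,435),(470,485),(380,518)]),.06);print('tin',circ(p),circ(p,.046))
E
```

```text
foot [[490.1, -330.8], [483.5, -232.2], [571.2, -227.2], [578.0, -324.8]] [ 530.68915928 -278.74805812]
plate [[491.7, -281.7], [570.9, -276.9]] [ 531.30199335 -279.30151428] -176.4718886253615
hinge [[513.7, -281.0], [539.3, -279.9]] [ 526.52782137 -280.4760895 ]
left handle top [[515.9, -305.9], [538.6, -303.4]] [ 527.2392204  -304.65886056]
board [[479.2, -115.3], [444.5, 69.7], [606.1, -89.8]] [525.31914864 -10.01620558] 188.24157941926424 129.4274391232789 100.63890305649521
fence [[457.8, 48.9], [563.4, 69.4]] [510.62751982  59.15946853] 11.008291412656714
tab [[492.7, 50.9], [532.1, 58.5]] [512.39631065  54.67200661] 40.1465544645864
tin (array([530.5, -33.8,  45.4]), np.float64(2.0)) (array([530.6, -33.8,  46. ]), np.float64(2.4))
```

```bash
python3 - <<'E'
from h import *
go(np.array([.5268,-.2801,.128]),93.7)
E
```

```text
turn rotvec(deg) [ 0.02 -0.   -0.13] tilt 0.02 shift(mm) now-axes [-23.8 -97.1 174.5] after turn [-23.6 -97.1 174.5] q7 1.58 t 4.97
```

Call:
play_rows(translation=[[-0.008,-0.0325,0.02],[-0.008,-0.0325,0.02],[-0.0077,-0.0322,0.02],[0,0,0.035],[0,0,0.035],[0,0,0.03],[0,0,0]], delta_rot=[[0,0,0],[0,0,0],[0,0,0],[0,0,0],[0,0,0],[0,0,0],[0,0,0]], grip=[1,1,1,1,1,1,1])

```text
clock: 5.85
tool_pos: [0.526, -0.277, 0.1411]
eef_rot: [-0.034, 0.999, 0.001, -0.002]
contact_force: [-0.6, -0.4, 0.7]
opening: 0.999
finger_force: 0.0
```

```bash
python3 - <<'E'
from h import *
go(np.array([.5268,-.2801,.128]),93.7)
im=r.snapshot('wrist')
for t in ['clip','clip_handles']:
    print(t,[(np.round(d['point'],3).tolist(),round(d['confidence'],2)) for d in r.look_for('wrist',t)][:2])
E
```

```text
turn rotvec(deg) [ 0.17 -0.23  0.16] tilt 0.29 shift(mm) now-axes [-0.6 -3.2 13.1] after turn [-0.6 -3.1 13.1] q7 1.63 t 5.85
clip [([0.524, -0.283, 0.066], 0.68), ([0.661, -0.349, 0.008], 0.44)]
clip_handles [([0.523, -0.286, 0.072], 0.7)]
```

Call:
play_rows(translation=[[-0.001,-0.002,0.012],[0,0,0],[0,0,0]], delta_rot=[[0,0,0],[0,0,0],[0,0,0]], grip=[1,1,1])

```text
clock: 6.38
tool_pos: [0.5282, -0.2815, 0.1308]
eef_rot: [-0.032, 0.999, -0.0, 0.0]
contact_force: [-0.2, 0.5, 0.5]
opening: 1.002
finger_force: 0.0
```

```bash
python3 - <<'E'
from h import *
go(np.array([.5268,-.2801,.128]),93.7)
im=r.snapshot('wrist');cv2.imwrite('pics/w2.png',im)
E
```

```text
turn rotvec(deg) [-0.    0.01 -0.01] tilt 0.01 shift(mm) now-axes [1.3 1.5 2.8] after turn [1.3 1.5 2.8] q7 1.62 t 6.38
```

View pics/w2.png

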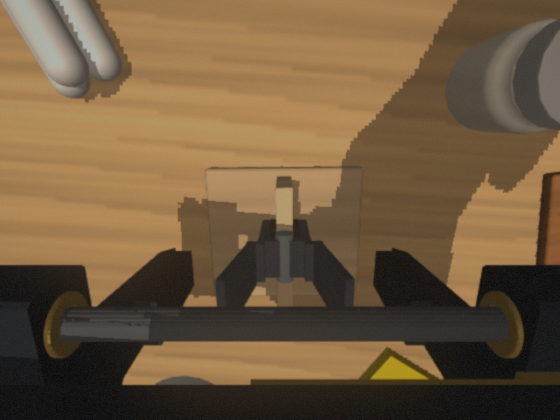

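Call:
play_rows(translation=[[0.0013,0.0012,0.0028],[0,0,0],[0,0,0],[0,0,0],[0,0,0],[0,0,0],[0,0,0],[0,0,0]], delta_rot=[[0,0,0],[0,0,0],[0,0,0],[0,0,0],[0,0,0],[0,0,0],[0,0,0],[0,0,0]], grip=[1,-1,-1,-1,-1,-1,-1,-1], squeeze=23)

```text
clock: 7.42
tool_pos: [0.5267, -0.2802, 0.1278]
eef_rot: [-0.032, 0.999, 0.0, -0.0]
contact_force: [-0.9, -0.1, -0.6]
opening: 0.351
finger_force: 23.0
```

Opened to about 31 mm at 23 N. Lift.

Call:
play_rows(translation=[[0,0,-0.01],[0,0,-0.02],[0,0,-0.03],[0,0,-0.03],[0,0,0],[0,0,0]], delta_rot=[[0,0,0],[0,0,0],[0,0,0],[0,0,0],[0,0,-3.5],[0,0,-3.5]], grip=[-1,-1,-1,-1,-1,-1])

```text
clock: 8.18
tool_pos: [0.5269, -0.2804, 0.2192]
eef_rot: [-0.094, 0.996, -0.0, 0.001]
contact_force: [-0.4, 0.2, -1.0]
opening: 0.356
finger_force: 23.0
```

```bash
python3 - <<'E'
from h import *
s=r.get_state();print(s['opening'],s['finger_force'],s['contact_force'])
go(np.array([.5123,.0572,.218]),100.7)
E
```

```text
0.3555902132537626 22.999953308695495 [-0.36321283  0.24661427 -0.9908796 ]
turn rotvec(deg) [-0.06  0.07  0.11] tilt 0.09 shift(mm) now-axes [-48.9 334.4   0.9] after turn [-48.3 334.5   1.2] q7 1.77 t 8.18
```

Call:
play_rows(translation=[[-0.006,0.0418,0],[-0.006,0.0418,0],[-0.006,0.0418,0],[-0.006,0.0418,0],[-0.006,0.0418,0],[-0.006,0.0418,0],[-0.006,0.0418,0],[-0.006,0.0418,0],[0,0,0],[0,0,0],[0,0,0]], delta_rot=[[0,0,0],[0,0,0],[0,0,0],[0,0,0],[0,0,0],[0,0,0],[0,0,0],[0,0,0],[0,0,0],[0,0,0],[0,0,0]], grip=[-1,-1,-1,-1,-1,-1,-1,-1,-1,-1,-1])

```text
clock: 9.55
tool_pos: [0.5119, 0.0555, 0.218]
eef_rot: [-0.092, 0.996, -0.001, -0.0]
contact_force: [0.3, 0.6, -0.7]
opening: 0.359
finger_force: 23.0
```

```bash
python3 - <<'E'
from h import *
s=r.get_state();print(s['opening'],s['finger_force'])
go(np.array([.5123,.0572,.218]),100.7)
c=r.get_calibration('wrist');im=r.snapshot('wrist')
print(proj(c,[[.5123,.0572,.055]]))
b=cv2.convertScaleAbs(cv2.resize(im[120:320,140:400],None,fx=3,fy=3,interpolation=cv2.INTER_CUBIC),alpha=1.5);cv2.imwrite('pics/w3.png',b)
E
```

```text
0.35914298107945597 22.999762870866363
turn rotvec(deg) [-0.06 -0.01 -0.15] tilt 0.06 shift(mm) now-axes [-0.7  1.6  0. ] after turn [-0.7  1.6  0. ] q7 1.17 t 9.55
[[286.0579529  214.06414654]]
```

View pics/w3.png

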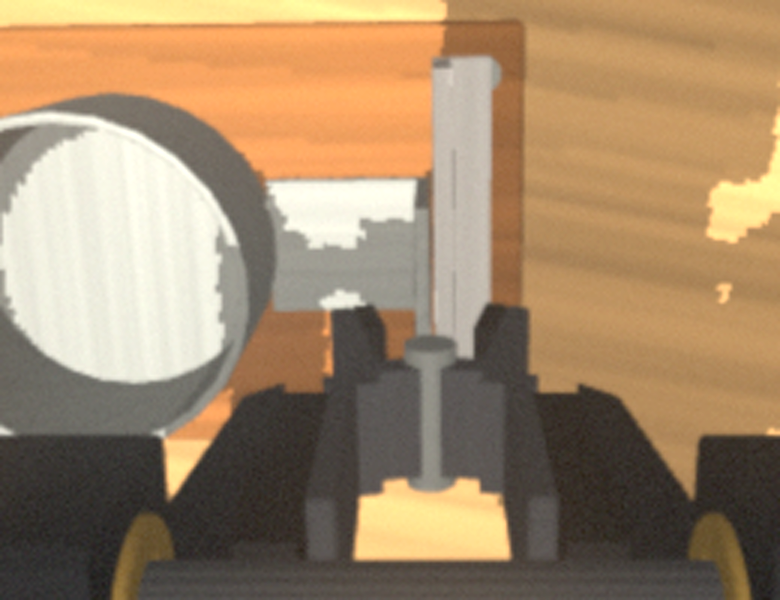

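Call:
play_rows(translation=[[-0.0005,0.0014,0.02],[0,0,0.02],[0,0,0.01],[0,0,0],[0,0,0]], delta_rot=[[0,0,0],[0,0,0],[0,0,0],[0,0,0],[0,0,0]], grip=[-1,-1,-1,-1,-1])

```text
clock: 10.22
tool_pos: [0.5124, 0.0585, 0.1684]
eef_rot: [-0.093, 0.996, 0.0, 0.0]
contact_force: [0.7, -0.6, -1.1]
opening: 0.352
finger_force: 23.0
```

```bash
python3 - <<'E'
from h import *
s=r.get_state();print(s['opening'],s['finger_force'],s['contact_force'])
go(np.array([.5123,.0572,.1368]),100.7)
E
```

```text
0.35201022373143276 22.9997983710588 [ 0.69224877 -0.59307907 -1.07909353]
turn rotvec(deg) [ 0.    0.05 -0.03] tilt 0.05 shift(mm) now-axes [ 0.4 -1.3 31.6] after turn [ 0.4 -1.3 31.6] q7 1.12 t 10.22
```

Call:
play_rows(translation=[[0,-0.0008,0.01],[0,0,0.01],[0,0,0.007],[0,0,0.004],[0,0,0],[0,0,0]], delta_rot=[[0,0,0],[0,0,0],[0,0,0],[0,0,0],[0,0,0],[0,0,0]], grip=[-1,-1,-1,-1,-1,-1])

```text
clock: 10.98
tool_pos: [0.5122, 0.058, 0.1368]
eef_rot: [-0.093, 0.996, 0.0, -0.0]
contact_force: [-0.2, 0.6, -0.0]
opening: 0.358
finger_force: 23.0
```

```bash
python3 - <<'E'
from h import *
s=r.get_state();print(s['opening'],s['finger_force'],s['contact_force'])
go(np.array([.5123,.0572,.1368]),100.7)
c=r.get_calibration('wrist');im=r.snapshot('wrist')
b=cv2.convertScaleAbs(cv2.resize(im[100:320,140:400],None,fx=2.5,fy=2.5,interpolation=cv2.INTER_CUBIC),alpha=1.5);cv2.imwrite('pics/w4.png',b)
E
```

```text
0.3582779499104331 22.999891134494987 [-0.20334052  0.58145093 -0.04367331]
turn rotvec(deg) [ 0.01 -0.    0.01] tilt 0.01 shift(mm) now-axes [-0.  -0.8  0. ] after turn [-0.  -0.8  0. ] q7 1.1 t 10.97
```

View pics/w4.png

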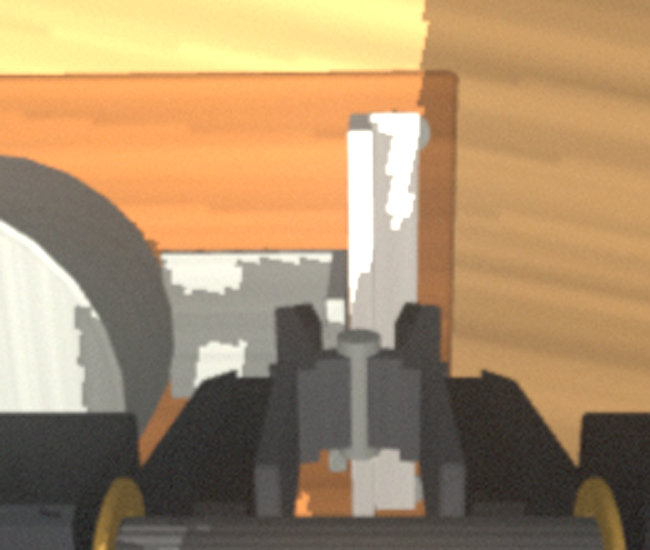

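Call:
play_rows(translation=[[0,0,0],[0,0,0],[0,0,0],[0,0,0],[0,0,0],[0,0,0]], delta_rot=[[0,0,0],[0,0,0],[0,0,0],[0,0,0],[0,0,0],[0,0,0]], grip=[0.0,0.3,0.6,0.6,0.6,0.6])

```text
clock: 11.78
tool_pos: [0.5122, 0.058, 0.1369]
eef_rot: [-0.093, 0.996, 0.0, 0.0]
contact_force: [-0.5, 0.4, -0.0]
opening: 0.8
finger_force: 0.0
```

```bash
python3 - <<'E'
from h import *
s=r.get_state();print(s['opening'],s['finger_force'],s['contact_force'])
go(np.array([.466,.322,.30]),100.7)
c=r.get_calibration('wrist');im=r.snapshot('wrist');cv2.imwrite('pics/w5.png',im)
for t in ['clip']:
    print(t,[(np.round(d['point'],3).tolist(),round(d['confidence'],2)) for d in r.look_for('wrist',t)][:2])
E
```

```text
0.8001040927394792 0.0 [-0.4718732   0.36462942 -0.00577212]
turn rotvec(deg) [0.01 0.01 0.  ] tilt 0.01 shift(mm) now-axes [  -3.6  268.1 -163. ] after turn [  -3.6  268.  -163.1] q7 1.1 t 11.78
clip [([0.507, 0.055, 0.073], 0.94), ([0.486, 0.061, 0.013], 0.59)]
```

Call:
play_rows(translation=[[0,0,-0.03],[0,0,-0.05],[0,0,-0.05],[0,0.0447,-0.033],[0,0.0447,0],[-0.0036,0.0447,0],[0,0.0447,0],[0,0.0447,0],[0,0.0447,0],[0,0,0],[0,0,0],[0,0,0],[0,0,0],[0,0,0],[0,0,0],[0,0,0],[0,0,0],[0,0,0],[0,0,0]], delta_rot=[[0,0,0],[0,0,0],[0,0,0],[0,0,0],[0,0,0],[0,0,0],[0,0,0],[0,0,0],[0,0,0],[0,0,-10],[0,0,-10],[0,0,-10],[0,0,-10],[0,0,-10],[0,0,-10],[0,0,-10],[0,0,-10],[0,0,-10],[0,0,0]], grip=[0.6,0.6,0.6,0.6,0.6,0.6,0.6,0.6,0.6,0.6,0.6,0.6,0.6,0.6,0.6,0.6,0.6,0.6,0.6])

```text
clock: 14.25
tool_pos: [0.4659, 0.3217, 0.2996]
eef_rot: [0.769, -0.639, -0.0, 0.0]
contact_force: [0.6, 0.7, 0.1]
opening: 0.799
finger_force: 0.0
```

```bash
python3 - <<'E'
from h import *
s=r.get_state();print(np.round(s['tool_pos'],4),np.round(s['q'],2))
c=r.get_calibration('wrist');im=r.snapshot('wrist');cv2.imwrite('pics/w6.png',im)
for t in ['inner_lid','outer_lid','cradle','stem_top','collar_top']:
    print(t,[(np.round(d['point'],3).tolist(),round(d['confidence'],2)) for d in r.look_for('wrist',t)][:2])
for t,z in [('outer_lid',.038),('inner_lid',.104)]:
    for d in r.silhouettes('wrist',t)[:2]:
        a=rect(c,d['pixels'],z);ys,xs=np.nonzero(d['pixels']);print(t,round(d['confidence'],2),[np.round(v,1) for v in a],xs.min(),xs.max(),ys.min(),ys.max())
im=r.snapshot('top');im2=r.snapshot('scene');cv2.imwrite('pics/t6.png',im);cv2.imwrite('pics/s6.png',im2)
print([(np.round(d['point'],3).tolist(),round(d['confidence'],2)) for d in r.look_for('scene','clip')][:2])
E
```

```text
[0.4659 0.3217 0.2996] [-0.23  0.72 -0.8   1.73  0.61  0.96  2.05]
inner_lid [([0.466, 0.326, 0.099], 0.83)]
outer_lid [([0.466, 0.322, 0.039], 0.95)]
cradle [([0.476, 0.271, 0.002], 0.88)]
stem_top [([0.468, 0.323, 0.1], 0.78)]
collar_top [([0.465, 0.317, 0.039], 0.6)]
outer_lid 0.72 [array([464.5, 327.3]), array([112.4, 112.6]), np.float64(56.7)] 229 335 137 241
inner_lid 0.61 [array([465.5, 320.8]), array([18.2, 26.9]), np.float64(10.6)] 272 293 186 216
inner_lid 0.49 [array([655.6, 205. ]), array([ 5. , 17.9]), np.float64(51.5)] 50 71 0 19
[([0.52, 0.059, 0.068], 0.85)]
```

View pics/w6.png

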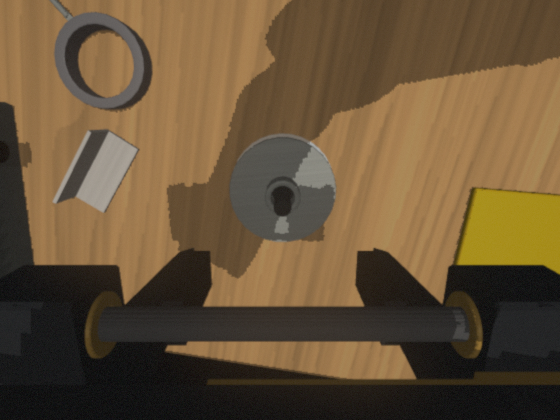

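```bash
python3 - <<'E'
import cv2,numpy as np
from h import *
im=cv2.imread('pics/w6.png');c=r.get_calibration('wrist')
a=cv2.convertScaleAbs(cv2.resize(im[125:255,215:350],None,fx=4,fy=4,interpolation=cv2.INTER_CUBIC),alpha=1.5)
t=np.linspace(0,2*np.pi,72)
for z,rad,col in [(.104,.008,(0,0,255)),(.038,.0575,(0,255,0)),(.064,.018,(255,0,255))]:
    P=np.c_[.465+rad*np.cos(t),.3265+rad*np.sin(t),0*t+z]
    for p in (proj(c,P)-[215,125])*4: cv2.circle(a,(int(p[0]),int(p[1])),1,col,-1)
b=cv2.imread('pics/s6.png')
b=cv2.convertScaleAbs(cv2.resize(b[170:270,210:330],None,fx=2,fy=2,interpolation=cv2.INTER_CUBIC),alpha=1.4)
o=np.zeros((520,800,3),np.uint8);o[:520,:540]=a;o[:200,550:790]=b;cv2.imwrite('pics/w6b.png',o)
E
```

```text
(no output)
```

View pics/w6b.png

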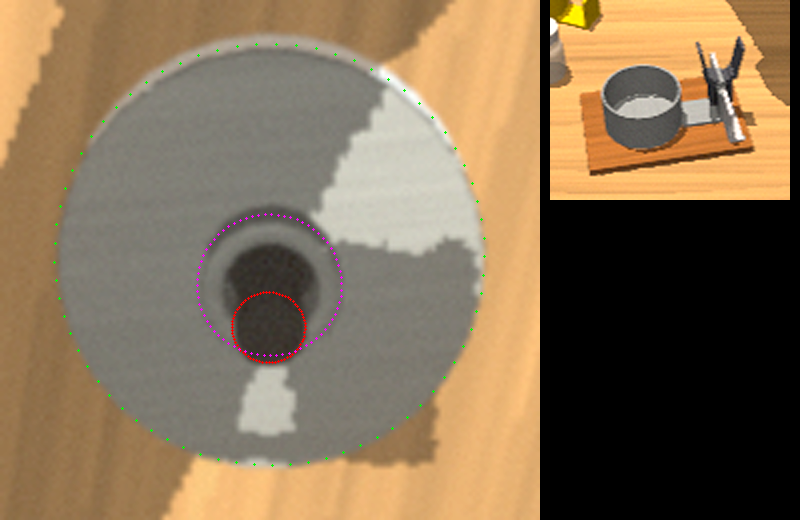

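```bash
python3 - <<'E'
from h import *
go(np.array([.4651,.3267,.135]),150.7)
E
```

```text
turn rotvec(deg) [-1.000e-02  0.000e+00  3.998e+01] tilt 0.01 shift(mm) now-axes [ -4.7   0.  165. ] after turn [ -3.6   3.  165. ] q7 2.05 t 14.8
```

Call:
play_rows(translation=[[-0.0047,0,0.02],[0,0,0.03],[0,0,0.03],[0,0,0.03],[0,0,0.03],[0,0,0.015],[0,0,0.01],[0,0,0],[0,0,0]], delta_rot=[[0,0,0],[0,0,10],[0,0,10],[0,0,10],[0,0,10],[0,0,0],[0,0,0],[0,0,0],[0,0,0]], grip=[0.6,0.6,0.6,0.6,0.6,0.6,0.6,0.6,0.6])

```text
clock: 15.92
tool_pos: [0.4655, 0.327, 0.1356]
eef_rot: [-0.506, 0.863, 0.0, 0.001]
contact_force: [0.3, -0.1, 0.0]
opening: 0.8
finger_force: 0.0
```

```bash
python3 - <<'E'
from h import *
go(np.array([.4651,.3267,.135]),150.7)
print(r.get_state()['contact_force'])
E
```

```text
turn rotvec(deg) [-0.01  0.09  0.03] tilt 0.09 shift(mm) now-axes [0.5 0.2 0.6] after turn [0.5 0.2 0.6] q7 1.3 t 15.93
[ 0.29984301 -0.05166672  0.00715692]
```

Call:
play_rows(translation=[[0,0,0],[0,0,0],[0,0,0],[0,0,0],[0,0,0],[0,0,0],[0,0,0],[0,0,0]], delta_rot=[[0,0,0],[0,0,0],[0,0,0],[0,0,0],[0,0,0],[0,0,0],[0,0,0],[0,0,0]], grip=[-1,-1,-1,-1,-1,-1,-1,-1], squeeze=35)

```text
clock: 16.92
tool_pos: [0.4651, 0.3267, 0.1349]
eef_rot: [-0.505, 0.863, 0.0, 0.0]
contact_force: [0.2, 0.1, -0.0]
opening: 0.172
finger_force: 35.0
```

Call:
play_rows(translation=[[0,0,-0.005],[0,0,-0.01],[0,0,-0.02],[0,0,-0.03],[0,0,-0.035],[0,0,-0.02],[0,0,0]], delta_rot=[[0,0,0],[0,0,0],[0,0,0],[0,0,0],[0,0,0],[0,0,0],[0,0,0]], grip=[-1,-1,-1,-1,-1,-1,-1])

```text
clock: 17.8
tool_pos: [0.4656, 0.3272, 0.2567]
eef_rot: [-0.505, 0.863, 0.0, 0.002]
contact_force: [-0.8, -0.4, -2.7]
opening: 0.166
finger_force: 35.0
```

```bash
python3 - <<'E'
from h import *
print(r.get_state()['contact_force'],r.get_state()['opening'])
go(np.array([.530,-.034,.255]),150.7)
for cam in ['top','scene']:
    c=r.get_calibration(cam);r.snapshot(cam)
    for d in r.silhouettes(cam,'tin')[:3]:
        m=d['pixels'].astype(np.uint8);k=max(cv2.findContours(m,0,1)[0],key=cv2.contourArea)
        print(cam,round(d['confidence'],2),cv2.boundingRect(k),proj(c,[[.53,-.034,.06]]).round(1))
    print([(np.round(d['point'],3).tolist(),round(d['confidence'],2)) for d in r.look_for(cam,'clip')][:2])
E
```

```text
[-0.80155965 -0.37918086 -2.71404963] 0.1655557288964934
turn rotvec(deg) [-0.07  0.2  -0.01] tilt 0.21 shift(mm) now-axes [ 283.4 -233.     1. ] after turn [ 283.5 -233.     1.7] q7 1.43 t 17.8
top 0.84 (325, 290, 59, 42) [[296.7 211.4]]
top 0.63 (263, 193, 53, 39) [[296.7 211.4]]
[([0.514, 0.053, 0.073], 0.49)]
scene 0.97 (236, 202, 62, 43) [[254.4 215. ]]
scene 0.89 (184, 150, 51, 35) [[254.4 215. ]]
[([0.523, 0.056, 0.07], 0.72)]
```

Call:
play_rows(translation=[[0.016,-0.0131,0],[0.032,-0.0262,0],[0.032,-0.0262,0],[0.032,-0.0262,0],[0.032,-0.0262,0],[0.032,-0.0262,0],[0.032,-0.0262,0],[0.032,-0.0262,0],[0.025,-0.0206,0],[0.0182,-0.0152,0],[0,0,0],[0,0,0]], delta_rot=[[0,0,0],[0,0,0],[0,0,0],[0,0,0],[0,0,0],[0,0,0],[0,0,0],[0,0,0],[0,0,0],[0,0,0],[0,0,0],[0,0,0]], grip=[-1,-1,-1,-1,-1,-1,-1,-1,-1,-1,-1,-1])

```text
clock: 19.6
tool_pos: [0.5286, -0.0336, 0.2548]
eef_rot: [-0.505, 0.863, 0.0, -0.0]
contact_force: [-0.1, 1.0, -2.1]
opening: 0.167
finger_force: 35.0
```

```bash
python3 - <<'E'
from h import *
print(r.get_state()['contact_force'],r.get_state()['opening'])
go(np.array([.5296,-.0335,.165]),150.7)
c=r.get_calibration('wrist');im=r.snapshot('wrist');cv2.imwrite('pics/w7.png',im)
for cam,t in [('wrist','tin'),('wrist','inner_lid'),('wrist','outer_lid')]:
    print(t,[(np.round(d['point'],3).tolist(),round(d['confidence'],2)) for d in r.look_for(cam,t)][:2])
for d in r.silhouettes('wrist','outer_lid')[:1]:
    ys,xs=np.nonzero(d['pixels']);print(xs.min(),xs.max(),ys.min(),ys.max(),rect(c,d['pixels'],.159))
E
```

```text
[-0.12203458  0.95445192 -2.05328949] 0.16680804731828183
turn rotvec(deg) [0.04 0.02 0.02] tilt 0.05 shift(mm) now-axes [-0.6 -0.9 89.8] after turn [-0.6 -0.9 89.8] q7 2.02 t 19.6
tin [([0.56, -0.239, 0.004], 0.56), ([0.335, -0.119, 0.01], 0.5)]
inner_lid [([0.528, -0.037, 0.209], 0.67)]
outer_lid [([0.512, -0.056, 0.16], 0.56)]
186 381 144 269 ((516.71826171875, -51.802955627441406), (72.23429870605469, 112.87417602539062), 59.595359802246094)
```

Call:
play_rows(translation=[[-0.0003,-0.0005,0.015],[0,0,0.02],[0,0,0.02],[0,0,0.015],[0,0,0.005],[0,0,0],[0,0,0]], delta_rot=[[0,0,0],[0,0,0],[0,0,0],[0,0,0],[0,0,0],[0,0,0],[0,0,0]], grip=[-1,-1,-1,-1,-1,-1,-1])

```text
clock: 20.72
tool_pos: [0.5301, -0.0338, 0.1804]
eef_rot: [-0.505, 0.863, -0.0, 0.001]
contact_force: [0.7, -0.1, -2.4]
opening: 0.166
finger_force: 35.0
```

```bash
python3 - <<'E'
from h import *
print(r.get_state()['contact_force'],r.get_state()['opening'])
go(np.array([.5296,-.0335,.165]),150.7)
for cam in ['scene','top']:
    c=r.get_calibration(cam);im=r.snapshot(cam);cv2.imwrite(f'pics/{cam}8.png',im)
    for t in ['tin','outer_lid']:
        for d in r.silhouettes(cam,t)[:2]:
            ys,xs=np.nonzero(d['pixels']);print(cam,t,round(d['confidence'],2),xs.min(),xs.max(),ys.min(),ys.max())
E
```

```text
[ 0.68814366 -0.05175154 -2.41192811] 0.1664551716458248
turn rotvec(deg) [-0.06  0.04 -0.  ] tilt 0.07 shift(mm) now-axes [-0.1  0.6 15.4] after turn [-0.1  0.6 15.4] q7 1.92 t 20.73
scene tin 0.93 238 297 214 244
scene tin 0.79 183 218 149 182
scene outer_lid 0.79 230 280 192 227
top tin 0.7 325 365 289 332
top tin 0.49 262 274 211 227
top outer_lid 0.57 273 319 195 234
```

Call:
play_rows(translation=[[0,0,0.004],[0,0,0.004],[0,0,0.003],[0,0,0.002],[0,0,0.0015],[0,0,0],[0,0,0]], delta_rot=[[0,0,0],[0,0,0],[0,0,0],[0,0,0],[0,0,0],[0,0,0],[0,0,0]], grip=[-1,-1,-1,-1,-1,-1,-1])

```text
clock: 21.9
tool_pos: [0.5297, -0.0339, 0.1655]
eef_rot: [-0.505, 0.863, 0.0, 0.0]
contact_force: [-1.0, -0.4, -2.0]
opening: 0.17
finger_force: 35.0
```

Call:
play_rows(translation=[[0,0,0.0006],[0,0,0.0006],[0,0,0],[0,0,0]], delta_rot=[[0,0,0],[0,0,0],[0,0,0],[0,0,0]], grip=[-1,-1,-1,-1])

```text
clock: 22.4
tool_pos: [0.5297, -0.0339, 0.1648]
eef_rot: [-0.505, 0.863, -0.0, 0.0]
contact_force: [-2.6, -0.7, 5.1]
opening: 0.168
finger_force: 35.0
```

Call:
play_rows(translation=[[0,0,-0.0005],[0,0,0],[0,0,0],[0,0,0],[0,0,0],[0,0,0]], delta_rot=[[0,0,0],[0,0,0],[0,0,0],[0,0,0],[0,0,0],[0,0,0]], grip=[-1,-0.3,0.2,0.2,0.2,0.2])

```text
clock: 23.15
tool_pos: [0.5297, -0.0339, 0.1647]
eef_rot: [-0.505, 0.863, 0.0, 0.0]
contact_force: [0.4, 0.2, 0.2]
opening: 0.599
finger_force: 0.0
```

```bash
python3 - <<'E'
from h import *
s=r.get_state();print(s['contact_force'],s['opening'],s['tool_pos'])
c=r.get_calibration('wrist');im=r.snapshot('wrist');cv2.imwrite('pics/w9.png',im)
for t in ['outer_lid','inner_lid','stem_top','clip','collar_top']:
    print(t,[(np.round(d['point'],3).tolist(),round(d['confidence'],2)) for d in r.look_for('wrist',t)][:2])
c=r.get_calibration('scene');im=r.snapshot('scene');cv2.imwrite('pics/scene9.png',im)
t=np.linspace(0,2*np.pi,60)
P=proj(c,np.c_[.5296+.0575*np.cos(t),-.0335+.0575*np.sin(t),0*t+.068]);Q=proj(c,np.c_[.5296+.0575*np.cos(t),-.0335+.0575*np.sin(t),0*t+.057])
print('pred',np.r_[P,Q].min(0),np.r_[P,Q].max(0))
for d in r.silhouettes('scene','outer_lid')[:2]:
    ys,xs=np.nonzero(d['pixels']);print(round(d['confidence'],2),xs.min(),xs.max(),ys.min(),ys.max())
E
```

```text
[0.37293877 0.18391377 0.19579608] 0.5989280121967034 [ 0.52966125 -0.03392291  0.16466478]
outer_lid [([0.523, -0.052, 0.072], 0.59)]
inner_lid [([0.527, -0.037, 0.117], 0.77)]
stem_top [([0.527, -0.037, 0.12], 0.88)]
clip [([0.519, 0.035, 0.099], 0.62)]
collar_top [([0.663, -0.156, 0.011], 0.74), ([0.519, -0.051, 0.069], 0.71)]
pred [229.21746132 196.13098221] [279.62343175 233.54518916]
0.87 231 279 197 232
0.34 196 218 178 212
```

Call:
play_rows(translation=[[0,0,0.008],[0,0,0.008],[0,0,0.006],[0,0,0.0027],[0,0,0],[0,0,0]], delta_rot=[[0,0,0],[0,0,0],[0,0,0],[0,0,0],[0,0,0],[0,0,0]], grip=[0.2,0.2,0.2,0.2,0.2,0.2])

```text
clock: 24.3
tool_pos: [0.5298, -0.0339, 0.1401]
eef_rot: [-0.505, 0.863, -0.0, 0.0]
contact_force: [0.6, 0.2, -0.1]
opening: 0.598
finger_force: 0.0
```

Call:
play_rows(translation=[[0,0,0],[0,0,0],[0,0,0],[0,0,0],[0,0,0],[0,0,0]], delta_rot=[[0,0,0],[0,0,0],[0,0,0],[0,0,0],[0,0,0],[0,0,0]], grip=[-0.1,-1,-1,-1,-1,-1], squeeze=25)

```text
clock: 25.05
tool_pos: [0.5297, -0.0339, 0.1401]
eef_rot: [-0.505, 0.863, -0.0, 0.0]
contact_force: [-0.1, -0.5, 3.0]
opening: 0.389
finger_force: 25.0
```

Call:
play_rows(translation=[[0,0,-0.002],[0,0,-0.003],[0,0,-0.004],[0,0,0]], delta_rot=[[0,0,0],[0,0,0],[0,0,0],[0,0,0]], grip=[-1,-1,-1,-1])

```text
clock: 25.55
tool_pos: [0.5298, -0.0339, 0.1493]
eef_rot: [-0.505, 0.863, -0.0, 0.0]
contact_force: [-0.7, -0.2, -1.2]
opening: 0.392
finger_force: 25.0
```

Call:
play_rows(translation=[[0,0,-0.006],[0,0,-0.01],[0,0,-0.012],[0,0,-0.014],[0,0,-0.014],[0,0,-0.014],[0,0,-0.01],[0,0,-0.006],[0,0,0],[0,0,0],[0,0,0],[0,0,0]], delta_rot=[[0,0,0],[0,0,0],[0,0,0],[0,0,0],[0,0,0],[0,0,0],[0,0,0],[0,0,0],[0,0,0],[0,0,0],[0,0,0],[0,0,0]], grip=[-1,-1,-1,-1,-1,-1,-1,-1,-1,-1,-1,-1])

```text
clock: 27.05
tool_pos: [0.5295, -0.0339, 0.2347]
eef_rot: [-0.505, 0.863, 0.0, -0.0]
contact_force: [1.2, -0.4, -2.6]
opening: 0.387
finger_force: 25.0
```

```bash
python3 - <<'E'
from h import *
s=r.get_state();print(s['contact_force'],s['opening'],s['finger_force'],s['tool_pos'],s['clock'])
for cam in ['scene','top']:
    c=r.get_calibration(cam);im=r.snapshot(cam);cv2.imwrite(f'pics/{cam}10.png',im)
    for t in ['outer_lid','inner_lid','stem_top','clip','tin']:
        print(cam,t,[(np.round(d['point'],3).tolist(),round(d['confidence'],2)) for d in r.look_for(cam,t)][:3])
c=r.get_calibration('scene');t=np.linspace(0,2*np.pi,60)
for rad,zs in [(.05,(.06,.064))]:
    P=np.vstack([proj(c,np.c_[.5296+rad*np.cos(t),-.0335+rad*np.sin(t),0*t+z]) for z in zs]);print('inner flange pred',P.min(0),P.max(0))
for tt in ['inner_lid','outer_lid','clip','tin']:
    for d in r.silhouettes('scene',tt)[:2]:
        ys,xs=np.nonzero(d['pixels']);print(tt,round(d['confidence'],2),xs.min(),xs.max(),ys.min(),ys.max())
E
```

```text
[ 1.212838   -0.3607803  -2.64170479] 0.3871566125300217 24.998681890806438 [ 0.52953544 -0.03388844  0.23473034] 27.05
scene outer_lid [([0.548, -0.026, 0.166], 0.89)]
scene inner_lid [([0.543, -0.027, 0.063], 0.65), ([0.692, -0.178, 0.015], 0.43)]
scene stem_top [([0.542, -0.03, 0.071], 0.79)]
scene clip [([0.517, 0.058, 0.069], 0.6)]
scene tin [([0.705, -0.335, 0.059], 0.74), ([0.567, -0.011, 0.024], 0.67), ([0.317, -0.204, 0.026], 0.64)]
top outer_lid [([0.492, -0.017, 0.164], 0.57), ([0.8, 0.116, 0.02], 0.53)]
top inner_lid []
top stem_top [([0.49, -0.016, 0.165], 0.45)]
top clip [([0.517, 0.058, 0.075], 0.78), ([0.695, -0.354, 0.051], 0.34)]
top tin [([0.295, -0.197, 0.01], 0.69), ([0.67, 0.346, 0.007], 0.34)]
inner flange pred [232.67437335 199.43741908] [276.33938913 230.17345623]
inner_lid 0.8 234 277 200 229
outer_lid 0.95 227 279 165 200
clip 0.53 284 307 190 221
tin 0.89 184 227 150 183
tin 0.77 237 297 213 243
```

```bash
python3 -c "
from plant import r
print(r.finish_job())"
```

```text
the job is handed in; nothing more can be done
None
```

The job is handed in, but no verdict came back. At my last check, at 27 s, the clip was on the tab and fence, the inner lid sat home in the tin, and the outer lid was held still about 95 mm above its seat.

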